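# Glaze a doll's-house window in the shuttle press

## Robot

A 6-joint arm with a two-finger parallel gripper is mounted at the origin on a cart in front of the work surface, level with it; the furniture and walls round the work are solid. World frame = base frame: x ahead of the robot, y to its left, z up, the work surface at z = 0. Lengths are in mm, angles in rad, forces in N, time in s.
With the tool pointing down it reaches from about 275 to 750 mm from the base axis. Payload 10.2 kg.
Tool frame: the origin (TCP) lies at the very end of the fingers, on their centre line; the grasp point (between the pads) lies 19 mm behind it; z points along the fingers, y is the line along which they close (so a half turn about z gives the same grasp; the last joint's range is limited). The gripper opens to 85 mm and grips with 20 to 120 N. Pads are 22 mm wide; open, the fingers measure 114 mm over their backs; the gripper's body (76 mm by 85 mm) begins 54 mm behind the grasp point. The pads swing forward as they close: fully open they stand 13 mm farther back than shut.
Start: joints at [-1.52, 0.313, 1.498, -0, 1.331, -0.223], TCP at [141.942, -505.454, 209.794] pointing down, gripper open.
Joint ranges: [-2.94, 2.94], [-0.97, 2.17], [0.19, 2.56], [-1.23, 4.37], [0.02, 3.11], [-2.88, 2.88]. Speed limits (rad/s): [2.39, 2.39, 3.01, 3.14, 3.14, 3.14].

## Interface

Orientations are given as a unit quaternion [w, x, y, z].
In Python, from rig import * gives the robot as it stands. The module is installed in compiled form; this text tells all that it offers.
- The arm moves only by the shell command python3 -m crank 'ROWS' [FORCE]. ROWS is JSON, a list that holds one entry, the list of rows, each a list of 7 numbers: the shift along the tool's x, y, z in units of 25 mm (1.0 is 25 mm), then the turn, a rotation vector about the tool's x, y, z in units of 8 degrees (1.0 is 8 degrees), then the finger opening in mm, from 0 to 85.4. A call has exactly 8 rows; each row shifts and turns the commanded pose from where the row before left it, along the tool's axes as they then stand; what a row does not reach is not made up. A row lasts 1/10 s, in which the tool goes at most 50 mm and 8.59 degrees, less where a joint would pass 70% of its speed; a pose out of reach is approached as far as the arm can. A call is refused whole if a number of a shift passes 1 or a number of a turn 1, either way. A call with a gripper value outside its range is refused whole. The fingers move at their own pace and stop on an object; FORCE is the grip in N (left out, the last holds). Time passes only in rows, so rows that do not move let the fingers close, or fill a call up. It gives the time, the measured TCP pose, the force, the opening and the grip force at its end, in the units of the state.
- sense(): the state, without advancing time (a new reading comes with each control period).
- capture(name): name is "scene" or "top" or "wrist"; returns the picture (400x640x3 uint8, blue, green, red); there is no depth.
- camera_model(name): a dict with "fx", "fy", "cx", "cy" (pixels), "k1" (the pictures are not rectified: a ray, as slopes to the right and down, at radius r is drawn at 1 + k1 r^2 times it, then the intrinsics apply), "world_from_camera" (4x4, takes a point from camera to world coordinates); the wrist camera has in their place "T_tool_cam" (4x4, takes a point from camera to tool coordinates, whose origin is the TCP and whose axes are the flange's). Camera axes: x right, y up, looking along -z (the intrinsics and any distortion apply to the point x, -y, -z); pixel columns grow to the right and rows downward; lengths in mm; the calibration is good to about 2 mm. A picture is of the moment at which its call begins: read the wrist's pose just before it. camera_model takes no time and is no camera call.
- finish_job(): hands the job in; it is judged then, once.
The state is a dict: "time_s": time; "joints": joint angles; "dq": joint speeds; "tau": joint torques, N m; "eef_pos": TCP position; "ee_rot": TCP orientation; "force": force on the tool from outside, world axes, zero at the start; "wrist_torque": the same for the moment, N m; "grip_width": opening from 0.0 (shut) to 1.0 (fully open); "grip_force": force on a finger pad.
Only numpy, scipy, OpenCV 4.12 (cv2) and the standard library are available. Lean on these libraries where they do the work, as an engineer would, in place of code of your own. Each camera call takes 0.05 s, during which the arm holds its last target. There are 200 camera calls.

## Task

Glue the doll's-house window frame onto its clear pane: pick the small white window frame (not the door) off the board, lay it flat in the nest of the press tray, on top of the pane, and push the tray fully home under the press. Then push the palm knob of the press down until its pressure spring is closed about halfway (6 of its 12 mm) and finish while still holding it there, since the press springs open when let go; never drive the spring to its end stop, and do not disturb the other things on the board.

Things in the scene. Friction and masses are not known exactly. Their poses are not given: they have to be found in the camera images.
- mini_window: the workpiece: white doll's-house window frame lying flat, 70 (its x) x 60 (its y) x 6 mm thick, open inside but for one 4 mm bar along x; origin at the centre of its underside. Grasp it across the 60 mm, at the middle of its two long sides, from above. About 20 g. A half turn about z makes no difference
- press: grey bench shuttle press, fixed; origin on the board (z = 0) below the ram axis. Base 12 mm high, x -65 to 65, y -60 to 200 mm. Column behind the ram (x 66 to 106, y +-31), head over it (x from -29, y +-29, z 88 to 118). Tray along its y between low rails (x = +-57, top z 32), loaded at +y, outside the head. Filament boxes 225 mm high stand behind it, from world x = 0.62 on
- tray (a joint): sliding tray, 0 = fully drawn out to press +y (load position), 0.15 m = fully home against its stop, nest centred under the ram; growing values move it to press -y. Friction about 1.5 N, it stays where it is left
- nest (a point): nest centre, on top of the clear 70 x 60 x 3 mm pane bedded in the tray; 28 mm above the board, press axes. The frame's 70 mm go along press x, its 60 mm along y; its underside rests at this height. Black corner guides: 2.5 mm play per side, above 3 mm they flare 4.5 mm outward, tops at 13 mm. The middle 56 mm of both y sides is open for fingers down to the tray, 3 mm below this point
- tray_tab (a point): top centre of the upright metal tab at the tray's outer end for pushing the tray: 40 mm along press x, 8 mm thick along press y, top 63 mm above the work surface, standing 38 mm above the tray; 105 mm to press +y from the nest centre. Push it towards press -y
- foot (a joint): closing of the pressure spring between sleeve and pressure plate, 0 = open, 0.012 m = end stop; 2.4 N plus 1.2 N per mm, so about 9.6 N on the frame at 6 mm. Stays 0 until the plate meets the work. Two dark rings on the stem: at 4 mm closing the upper one has just gone into the sleeve, at 8.5 mm the lower one too
- knob_top (a point): top centre of the black mushroom-shaped palm knob, 46 mm across, flat top 38 mm across; 182 mm above the work surface at rest, 166 mm when the plate meets the frame, 160 mm when the spring is closed 6 mm. The hand's push is then about 17 N
- mini_door: bystander: doll's-house door with two blue panes, 96 x 60 x 10 mm, lying flat; may lie left or right of the press, with the window at the other side
- super_glue: bystander: standing glue bottle, 30 mm across, 92 mm high
- mini_chair: bystander: doll's-house chair, 36 x 36 x 50 mm
- tweezers: bystander: tweezers lying flat, 124 mm long
- printed_gear: bystander: printed gear lying flat, 42 mm across, 10 mm thick
- nozzle_tin: bystander: round tin, 43 mm across, 21 mm high
- ram: the press plunger: black palm knob on a steel sleeve with the rubber-faced pressure plate (64 x 54 x 10 mm) below; slides straight down up to 30 mm, sprung back up (3 N at the top to 7 N at the bottom besides the pressure spring). Origin on the ram axis, 78 mm above the board at rest; plate underside 28 mm lower. The plate meets a seated frame after 16 mm; 22 mm closes the pressure spring 6 mm
- craft_scissors: bystander: scissors with round grips lying flat, 199 mm long
- mini_spool: bystander: small black spool lying flat, 92 mm across, 30 mm high

How it is judged:
By the outcome, as a careful person would: the job done as asked, in the order asked, and still so for the second after the job is handed in, while the arm keeps its last pose, push and grip.
It also fails if it takes over 72 s, if anything falls off the work surface, if the arm or the gripper's body presses on something with over 40 N, if the wrist force passes 120 N, or if a joint passes its speed limit or range.

## Working session

There is one attempt and no reset: what is moved stays moved. The work goes in short steps, Python scripts to look and compute and a shell command to move; the robot and the scene stay as the last step left them, time stands still between calls to the robot, and variables do not carry over. Pictures are saved under pics/ and viewed, at most 10 in all, crops included, and the job is handed in when it is done.

```bash
mkdir -p pics; cat > h.py <<'E'
from rig import *
import numpy as np, cv2
def cam(n):
    m=camera_model(n); K=np.array([[m['fx'],0,m['cx']],[0,m['fy'],m['cy']],[0,0,1.]])
    return m,K,np.array([m['k1'],0,0,0.])
def T_of(n,m):
    if 'world_from_camera' in m: return np.array(m['world_from_camera'])
    from scipy.spatial.transform import Rotation as R
    s=sense(); q=s['ee_rot']; T=np.eye(4); T[:3,:3]=R.from_quat([q[1],q[2],q[3],q[0]]).as_matrix(); T[:3,3]=s['eef_pos']
    return T@np.array(m['T_tool_cam'])
def cast(n,uv,z,T=None):
    m,K,d=cam(n); T=T_of(n,m) if T is None else T
    # k1 distortion x(1+k1 r^2), invert
    p=cv2.undistortPoints(np.array(uv,float).reshape(-1,1,2),K,d)[:,0]
    D=np.c_[p[:,0],-p[:,1],-np.ones(len(p))]@T[:3,:3].T; o=T[:3,3]
    return o+D*((z-o[2])/D[:,2])[:,None]
def proj(n,P,T=None):
    m,K,d=cam(n); T=T_of(n,m) if T is None else T
    c=(np.atleast_2d(P)-T[:3,3])@T[:3,:3]; c=c*[1,-1,-1]
    return cv2.projectPoints(c.reshape(-1,1,3),np.zeros(3),np.zeros(3),K,d)[0][:,0]
E
python3 - <<'E'
from h import *
for n in('scene','top'):
    im=capture(n); cv2.imwrite(f'pics/{n}0.png',im); print(n,camera_model(n))
print(camera_model('wrist')); print(sense())
E
```

```text
scene {'fx': 472.7291058668002, 'fy': 472.7291058668002, 'cx': 320.58953800253397, 'cy': 206.23367985835534, 'k1': -0.13554892749249944, 'world_from_camera': array([[ 8.87177517e-01,  1.75386906e-01, -4.26796775e-01,
        -1.90636907e+02],
       [-4.60808788e-01,  3.84672311e-01, -7.99801522e-01,
        -1.19026904e+03],
       [ 2.39021876e-02,  9.06237633e-01,  4.22092453e-01,
         7.76808406e+02],
       [ 0.00000000e+00,  0.00000000e+00,  0.00000000e+00,
         1.00000000e+00]])}
top {'fx': 382.70312667239745, 'fy': 382.70312667239745, 'cx': 320.3716515055584, 'cy': 203.35727683530703, 'k1': -0.029310683561475055, 'world_from_camera': array([[-2.59890987e-02,  9.92798111e-01, -1.16946476e-01,
         3.42437073e+02],
       [-9.99629186e-01, -2.48586668e-02,  1.11146923e-02,
         4.97287213e+01],
       [ 8.12751200e-03,  1.17191971e-01,  9.93076022e-01,
         1.30772617e+03],
       [ 0.00000000e+00,  0.00000000e+00,  0.00000000e+00,
         1.00000000e+00]])}
{'fx': 310.1188620427574, 'fy': 310.1188620427574, 'cx': 321.7196544830663, 'cy': 202.14538682510747
[... 380 characters left out ...]
0]])}
{'time_s': 0.1, 'joints': array([-1.52038168e+00,  3.13401504e-01,  1.49831498e+00, -3.06835146e-05,
        1.33100716e+00, -2.23390742e-01]), 'dq': array([ 0.00089737,  0.00027362, -0.0033896 ,  0.0021294 , -0.00102378,
        0.00026417]), 'tau': array([ 2.40151829e-03, -4.12902868e+01, -2.60146236e+01, -1.80509237e-04,
        3.00430067e-03, -6.16397216e-06]), 'eef_pos': array([ 141.93088187, -505.20216296,  209.30586968]), 'ee_rot': array([-5.64664633e-04,  9.90642796e-01,  1.36479046e-01,  3.40022344e-05]), 'force': array([-0.56947682,  0.39349499, -0.09808162]), 'wrist_torque': array([-0.03791086, -0.00759367,  0.02228448]), 'grip_force': 0.0, 'grip_width': 0.9989879975083511}
```

View pics/top0.png

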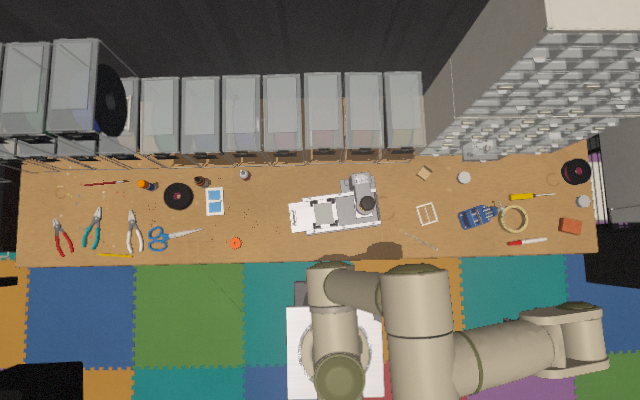

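View pics/scene0.png

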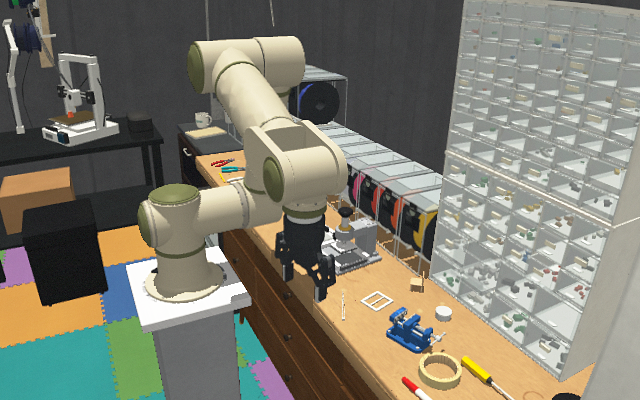

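The top view shows the window at pixel (427,214), the press at (350,205) with its tray drawn out to image left, and the door at (215,201). The scene view shows the window at (377,299) with its bar. Next I measure the window, tray and knob.

```bash
python3 - <<'E'
from h import *
im=cv2.imread('pics/top0.png'); hsv=cv2.cvtColor(im,cv2.COLOR_BGR2HSV)
m=((hsv[...,1]<60)&(hsv[...,2]>150)).astype(np.uint8)
mm=np.zeros_like(m); mm[198:230,410:445]=m[198:230,410:445]
c=max(cv2.findContours(mm,cv2.RETR_EXTERNAL,cv2.CHAIN_APPROX_NONE)[0],key=cv2.contourArea)
P=cast('top',c[:,0],6)[:,:2].astype(np.float32)
r=cv2.minAreaRect(P); print('win',r,cv2.boxPoints(r))
b=cv2.resize(im[160:250,275:450],None,fx=4.5,fy=4.5,interpolation=cv2.INTER_CUBIC); cv2.imwrite('pics/c1.png',b)
E
```

```text
win ((451.64910888671875, -327.23614501953125), (70.11093139648438, 60.76331329345703), 15.19165325164795) [[ 409.8572  -307.10245]
 [ 425.78012 -365.74234]
 [ 493.441   -347.36984]
 [ 477.5181  -288.72995]]
```

View pics/c1.png

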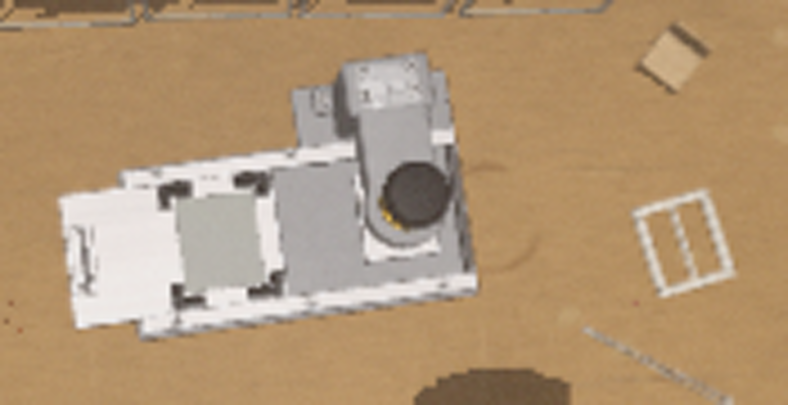

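The crop shows the pane's corners near (178,195) and (275,285), the knob at (415,195) and the window at (683,243). The window measures 70 × 61 mm, so the fit is good. I'll move above it.

```bash
python3 -m crank '[[[0.87,-0.22,0.1,0,0,0,85],[0.87,-0.22,0.1,0,0,0,85],[0.87,-0.22,0.1,0,0,0,85],[0.87,-0.22,0.1,0,0,0,85],[0.87,-0.22,0.1,0,0,0,85],[0.87,-0.22,0.1,0,0,0,85],[0.87,-0.22,0.1,0,0,0,85],[0.87,-0.22,0.1,0,0,0,85]]]'; python3 -m crank '[[[0.87,-0.22,0.1,0,0,0,85],[0.87,-0.22,0.1,0,0,0,85],[0.87,-0.22,0.1,0,0,0,85],[0.87,-0.22,0.1,0,0,0,85],[0.87,-0.22,0.1,0,0,0,85],[0.87,-0.22,0.1,0,0,0,85],[0.87,-0.22,0.1,0,0,0,85],[0.87,-0.22,0.1,0,0,0,85]]]'; python3 -m crank '[[[0,0,0,0,0,0,85],[0,0,0,0,0,0,85],[0,0,0,0,0,0,85],[0,0,0,0,0,0,85],[0,0,0,0,0,0,85],[0,0,0,0,0,0,85],[0,0,0,0,0,0,85],[0,0,0,0,0,0,85]]]'
python3 - <<'E'
from h import *
T=T_of('wrist',camera_model('wrist')); im=capture('wrist'); cv2.imwrite('pics/w1.png',im); np.save('w1.npy',T)
s=sense(); print(s['time_s'],s['eef_pos'],s['ee_rot'],s['force'])
print(proj('wrist',[[451.6,-327.2,6]],T))
E
```

```text
time_s: 0.9
eef_pos: [298.3, -415.3, 189.4]
ee_rot: [-0.0, 0.991, 0.136, -0.0]
force: [-0.4, 0.4, 0.4]
grip_width: 0.996
grip_force: 0.0
time_s: 1.7
eef_pos: [453.8, -326.0, 169.3]
ee_rot: [-0.0, 0.991, 0.136, -0.0]
force: [-0.1, 0.9, -0.7]
grip_width: 0.997
grip_force: 0.0
time_s: 2.5
eef_pos: [453.1, -326.7, 169.8]
ee_rot: [0.0, 0.991, 0.136, 0.0]
force: [0.3, 0.2, -0.2]
grip_width: 0.994
grip_force: 0.0
2.55 [ 453.14993755 -326.6526338   169.81873285] [1.86435338e-06 9.90647758e-01 1.36444197e-01 9.42884949e-06] [ 0.07228668  0.53751534 -0.65570173]
[[321.37647949 179.2882013 ]]
```

View pics/w1.png

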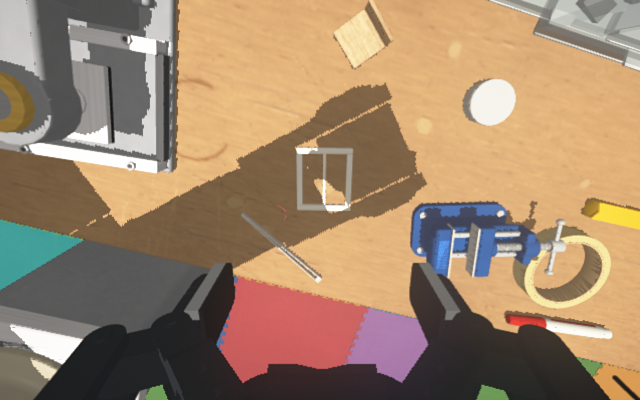

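The window is in view at about (324,180), in the gripper's shadow and square to the tool. The tweezers at (280,245) are clear of the finger positions.

```bash
python3 - <<'E'
from h import *
T=np.load('w1.npy'); im=cv2.imread('pics/w1.png'); hsv=cv2.cvtColor(im,cv2.COLOR_BGR2HSV)
m=(hsv[...,1]<70).astype(np.uint8); mm=np.zeros_like(m); mm[140:217,288:362]=m[140:217,288:362]
c=max(cv2.findContours(mm,cv2.RETR_EXTERNAL,cv2.CHAIN_APPROX_NONE)[0],key=cv2.contourArea)
r=cv2.minAreaRect(cast('wrist',c[:,0],6,T)[:,:2].astype(np.float32)); print(r, cv2.boundingRect(c))
R=np.array([[.963,.270],[.270,-.963]]); print('tool shift mm',(np.array(r[0])-sense()['eef_pos'][:2])@R)
print('joints',sense()['joints'])
E
```

```text
((452.0384826660156, -329.92193603515625), (70.69644927978516, 60.28374099731445), 15.558795928955078) (296, 147, 57, 64)
tool shift mm [-1.95304266  2.84824524]
joints [-8.34317659e-01  4.18903916e-01  1.45435014e+00  1.41042164e-05
  1.26832488e+00  4.62732171e-01]
```

```bash
python3 -m crank '[[[-0.08,0.11,0.5,0,0,0,70],[0,0,0.8,0,0,0,70],[0,0,0.9,0,0,0,70],[0,0,0.9,0,0,0,70],[0,0,0.9,0,0,0,70],[0,0,0.9,0,0,0,70],[0,0,0.8,0,0,0,70],[0,0,0.5,0,0,0,70]]]'; python3 -m crank '[[[0,0,0.1,0,0,0,70],[0,0,0.1,0,0,0,70],[0,0,0.05,0,0,0,70],[0,0,0.05,0,0,0,70],[0,0,0.05,0,0,0,70],[0,0,0.0,0,0,0,70],[0,0,0,0,0,0,70],[0,0,0,0,0,0,70]]]'
python3 - <<'E'
from h import *
im=capture('wrist'); cv2.imwrite('pics/w2.png',im[120:400,140:500]); print(sense()['joints'],sense()['force'])
E
```

```text
time_s: 3.35
eef_pos: [451.2, -329.2, 12.5]
ee_rot: [-0.001, 0.991, 0.136, -0.001]
force: [0.6, -0.5, -0.3]
grip_width: 0.826
grip_force: 0.0
time_s: 4.15
eef_pos: [452.1, -329.9, 6.2]
ee_rot: [0.0, 0.991, 0.136, 0.0]
force: [-0.5, -0.1, 0.8]
grip_width: 0.817
grip_force: 0.0
[-8.39738747e-01  6.25335323e-01  1.60436042e+00  6.77305963e-06
  9.11727615e-01  4.57278231e-01] [-0.1391199   0.82427555 -0.77479155]
```

View pics/w2.png

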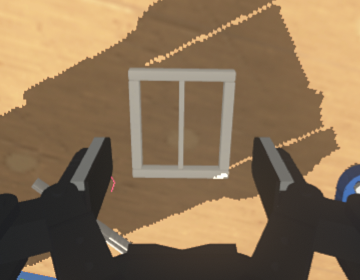

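The crop shows the frame centred between the fingers, its sides at x = 130 and 235, with the tips at (100,138) and (260,138) still above the board. I'll feel my way down.

```bash
python3 -m crank '[[[0,0,0.06,0,0,0,68],[0,0,0.06,0,0,0,68],[0,0,0.06,0,0,0,68],[0,0,0.0,0,0,0,68],[0,0,0,0,0,0,68],[0,0,0,0,0,0,68],[0,0,0,0,0,0,68],[0,0,0,0,0,0,68]]]'
```

```text
time_s: 5.0
eef_pos: [452.0, -329.8, 1.6]
ee_rot: [0.0, 0.991, 0.136, 0.0]
force: [-0.4, 0.0, 0.5]
grip_width: 0.8
grip_force: 0.0
```

```bash
python3 -m crank '[[[0,0,0.04,0,0,0,66],[0,0,0.04,0,0,0,66],[0,0,0.04,0,0,0,66],[0,0,0.04,0,0,0,66],[0,0,0,0,0,0,66],[0,0,0,0,0,0,66],[0,0,0,0,0,0,66],[0,0,0,0,0,0,66]]]'
```

```text
time_s: 5.8
eef_pos: [452.0, -329.8, -2.4]
ee_rot: [0.0, 0.991, 0.136, 0.0]
force: [0.2, 0.1, -0.1]
grip_width: 0.772
grip_force: 0.0
```

```bash
python3 -m crank '[[[0,0,0.04,0,0,0,66],[0,0,0.04,0,0,0,66],[0,0,0.04,0,0,0,66],[0,0,0,0,0,0,66],[0,0,0,0,0,0,64],[0,0,0,0,0,0,64],[0,0,0,0,0,0,63],[0,0,0,0,0,0,63]]]'
```

```text
time_s: 6.6
eef_pos: [452.0, -329.8, -5.4]
ee_rot: [0.0, 0.991, 0.136, 0.0]
force: [0.3, 0.7, 0.8]
grip_width: 0.736
grip_force: 0.0
```

```bash
python3 -m crank '[[[0,0,0,0,0,0,60],[0,0,0,0,0,0,58],[0,0,0,0,0,0,56],[0,0,0,0,0,0,56],[0,0,0,0,0,0,56],[0,0,0,0,0,0,56],[0,0,0,0,0,0,56],[0,0,0,0,0,0,56]]]' 25
```

```text
time_s: 7.4
eef_pos: [452.0, -329.8, -5.5]
ee_rot: [-0.0, 0.991, 0.136, 0.0]
force: [-0.1, 0.9, -0.8]
grip_width: 0.655
grip_force: 0.0
```

```bash
python3 - <<'E'
from h import *
im=capture('wrist'); cv2.imwrite('pics/w3.png',cv2.resize(im[120:320,200:440],None,fx=3,fy=3)); print(sense()['grip_width'],sense()['grip_force'])
E
```

```text
0.6589790714231848 0.0
```

View pics/w3.png

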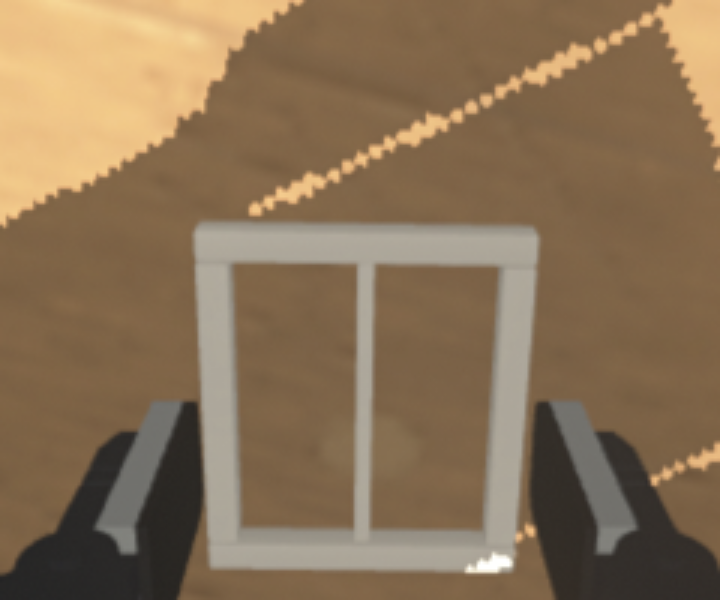

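The crop shows the fingers closed to 56 mm with their tips above the frame, which hasn't moved. They need to go lower, so I'll reopen and descend by feel.

```bash
python3 -m crank '[[[0,0,0,0,0,0,66],[0,0,0,0,0,0,67],[0,0,0,0,0,0,67],[0,0,0.04,0,0,0,67],[0,0,0.04,0,0,0,67],[0,0,0.04,0,0,0,67],[0,0,0.04,0,0,0,67],[0,0,0,0,0,0,67]]]' 25;python3 -m crank '[[[0,0,0,0,0,0,66],[0,0,0,0,0,0,66],[0,0,0.02,0,0,0,66],[0,0,0.02,0,0,0,66],[0,0,0.02,0,0,0,66],[0,0,0.02,0,0,0,66],[0,0,0,0,0,0,66],[0,0,0,0,0,0,66]]]' 25
```

```text
time_s: 8.25
eef_pos: [451.9, -329.8, -9.7]
ee_rot: [-0.0, 0.991, 0.136, -0.0]
force: [-0.1, 0.2, 0.2]
grip_width: 0.785
grip_force: 0.0
time_s: 9.05
eef_pos: [452.0, -329.8, -11.5]
ee_rot: [0.0, 0.991, 0.136, 0.0]
force: [-0.2, -0.2, -0.3]
grip_width: 0.773
grip_force: 0.0
```

```bash
python3 -m crank '[[[0,0,0.02,0,0,0,65],[0,0,0.02,0,0,0,65],[0,0,0.02,0,0,0,65],[0,0,0.02,0,0,0,65],[0,0,0.02,0,0,0,65],[0,0,0.0,0,0,0,65],[0,0,0,0,0,0,65],[0,0,0,0,0,0,65]]]' 25; python3 - <<'E'
from h import *
im=capture('scene'); p=proj('scene',[[452,-330,3]])[0]; print(p,sense()['force'])
x,y=map(int,p); cv2.imwrite('pics/s2.png',cv2.resize(im[y-50:y+40,x-60:x+60],None,fx=6,fy=6,interpolation=cv2.INTER_CUBIC))
E
```

```text
time_s: 9.85
eef_pos: [452.0, -329.8, -13.9]
ee_rot: [0.0, 0.991, 0.136, -0.0]
force: [-0.3, 0.1, 0.5]
grip_width: 0.76
grip_force: 0.0
[377.09680188 300.02154986] [-0.72923034 -0.4358653   0.45780643]
```

View pics/s2.png

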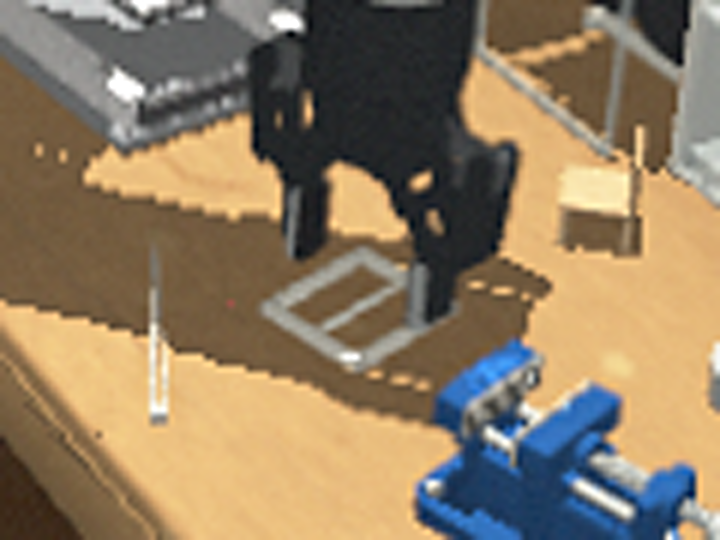

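The scene crop shows the near fingertip at about (430,325). It still seems to be several mm above the board, outside the frame side, so I'll keep descending.

```bash
python3 -m crank '[[[0,0,0.02,0,0,0,65],[0,0,0.02,0,0,0,65],[0,0,0.02,0,0,0,65],[0,0,0.02,0,0,0,65],[0,0,0.02,0,0,0,65],[0,0,0.02,0,0,0,65],[0,0,0,0,0,0,65],[0,0,0,0,0,0,65]]]' 25; python3 -m crank '[[[0,0,0,0,0,0,62],[0,0,0,0,0,0,60],[0,0,0,0,0,0,58],[0,0,0,0,0,0,57],[0,0,0,0,0,0,57],[0,0,0,0,0,0,57],[0,0,0,0,0,0,57],[0,0,0,0,0,0,57]]]' 25
```

```text
time_s: 10.7
eef_pos: [452.0, -329.8, -17.0]
ee_rot: [0.0, 0.991, 0.136, -0.0]
force: [0.1, 0.8, 0.2]
grip_width: 0.761
grip_force: 0.0
time_s: 11.5
eef_pos: [452.0, -329.8, -16.9]
ee_rot: [0.0, 0.991, 0.136, 0.0]
force: [-0.4, -0.2, 0.2]
grip_width: 0.667
grip_force: 0.0
```

```bash
python3 -m crank '[[[0,0,0,0,0,0,66],[0,0,0,0,0,0,66],[0,0,0,0,0,0,66],[0,0,0.02,0,0,0,66],[0,0,0.02,0,0,0,66],[0,0,0.02,0,0,0,66],[0,0,0.02,0,0,0,66],[0,0,0,0,0,0,66]]]' 25;python3 -m crank '[[[0,0,0.02,0,0,0,66],[0,0,0.02,0,0,0,66],[0,0,0.02,0,0,0,66],[0,0,0.0,0,0,0,63],[0,0,0,0,0,0,60],[0,0,0,0,0,0,57],[0,0,0,0,0,0,57],[0,0,0,0,0,0,57]]]' 25
```

```text
time_s: 12.3
eef_pos: [451.9, -329.8, -19.0]
ee_rot: [-0.0, 0.991, 0.136, -0.0]
force: [0.4, 0.0, -0.5]
grip_width: 0.771
grip_force: 0.0
time_s: 13.1
eef_pos: [452.2, -330.0, -19.9]
ee_rot: [0.0, 0.991, 0.136, 0.0]
force: [-0.5, 1.0, 5.3]
grip_width: 0.669
grip_force: 2.7
```

```bash
python3 -m crank '[[[0,0,-0.04,0,0,0,66],[0,0,0,0,0,0,66],[0,0,0,0,0,0,66],[0,0,0.04,0,0,0,66],[0,0,0.04,0,0,0,66],[0,0,0.04,0,0,0,66],[0,0,0.04,0,0,0,66],[0,0,0,0,0,0,66]]]' 25; python3 - <<'E'
from h import *
print(sense()['force'])
im=capture('wrist'); cv2.imwrite('pics/w4.png',cv2.resize(im[120:320,200:440],None,fx=3,fy=3))
E
```

```text
time_s: 13.9
eef_pos: [451.9, -329.8, -23.6]
ee_rot: [-0.0, 0.991, 0.136, -0.0]
force: [0.2, -0.9, 0.1]
grip_width: 0.771
grip_force: 0.0
[ 0.20210352 -0.92693477  0.13857334]
```

View pics/w4.png

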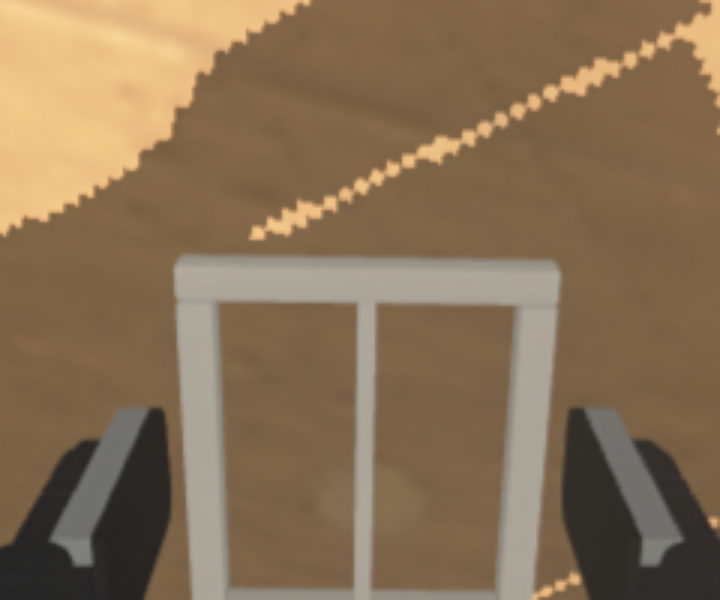

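The crop shows the frame intact between the fingers, which are laterally centred (frame 178–558, fingers 165/567). The pads sit about 7 mm behind the middle along tool x, so I'll shift forward and close.

```bash
python3 -m crank '[[[0.14,0,0,0,0,0,66],[0.14,0,0,0,0,0,66],[0,0,0,0,0,0,63],[0,0,0,0,0,0,60],[0,0,0,0,0,0,57],[0,0,0,0,0,0,56],[0,0,0,0,0,0,56],[0,0,0,0,0,0,56]]]' 25
```

```text
time_s: 14.75
eef_pos: [458.9, -327.9, -23.1]
ee_rot: [0.0, 0.991, 0.136, 0.0]
force: [1.0, 2.0, 5.9]
grip_width: 0.688
grip_force: 26.5
```

Gripped at 26.5 N. Now I'll lift and measure the press from the first top picture.

```bash
python3 -m crank '[[[0,0,-0.5,0,0,0,56],[0,0,-1,0,0,0,56],[0,0,-1,0,0,0,56],[0,0,-1,0,0,0,56],[0,0,-1,0,0,0,56],[0,0,-1,0,0,0,56],[0,0,-1,0,0,0,56],[0,0,-1,0,0,0,56]]]'
python3 - <<'E'
from h import *
im=cv2.imread('pics/top0.png'); hsv=cv2.cvtColor(im,cv2.COLOR_BGR2HSV)
print('hsv pane',hsv[213,324],'tray',hsv[215,305],'base',hsv[205,345],'knob',hsv[203,367])
def big(m,x0,x1,y0,y1):
    mm=np.zeros(m.shape,np.uint8); mm[y0:y1,x0:x1]=m[y0:y1,x0:x1]
    return max(cv2.findContours(mm,cv2.RETR_EXTERNAL,cv2.CHAIN_APPROX_NONE)[0],key=cv2.contourArea)
p=hsv[213,324].astype(int)
m=(np.abs(hsv.astype(int)-p)<[20,14,14]).all(2)
c=big(m,305,345,195,230); r=cv2.minAreaRect(cast('top',c[:,0],28)[:,:2].astype(np.float32)); print('pane',r)
k=big(hsv[...,2]<75,355,378,192,215); ce,ra=cv2.minEnclosingCircle(k); print('knob px',ce,ra,cast('top',[ce],180), 'r mm',ra/382.7*1130)
# tray outer light part + outer corners
m2=((hsv[...,1]<40)&(hsv[...,2]>190)).astype(np.uint8)
c=big(m2,286,320,195,240); P=cast('top',c[:,0],25)[:,:2].astype(np.float32); print('tray',cv2.minAreaRect(P))
s=sense(); print(s['eef_pos'],s['force'],s['grip_width'])
E
```

```text
time_s: 15.55
eef_pos: [458.4, -327.9, 165.7]
ee_rot: [0.0, 0.991, 0.136, 0.0]
force: [0.1, 0.7, 0.2]
grip_width: 0.685
grip_force: 27.0
hsv pane [ 24  14 182] tray [ 10  10 236] base [  0  10 173] knob [14 42 91]
pane ((458.7388000488281, 25.491764068603516), (71.97052764892578, 61.12205505371094), 7.324833869934082)
knob px (361.5, 199.5) 1.581238865852356 [[483.72693289 -85.49343589 180.        ]] r mm 4.668931064575809
tray ((454.001220703125, 86.55062103271484), (121.15840148925781, 107.6690902709961), 6.13828182220459)
[ 458.44558238 -327.92671742  165.74711054] [0.14663467 0.69407184 0.17792389] 0.6852945338090574
```

```bash
python3 -m crank '[[[0,0,-1,0,0,1,56],[0,0,-0.6,0,0,0,56],[0.15,-1,0,0,0,0,56],[0.15,-1,0,0,0,0,56],[0.15,-1,0,0,0,0,56],[0.15,-1,0,0,0,0,56],[0.15,-1,0,0,0,0,56],[0.15,-1,0,0,0,0,56]]]';python3 -m crank '[[[0.16,-1,0,0,0,0,56],[0.16,-1,0,0,0,0,56],[0.16,-1,0,0,0,0,56],[0.16,-1,0,0,0,0,56],[0.16,-1,0,0,0,0,56],[0.16,-1,0,0,0,0,56],[0.16,-1,0,0,0,0,56],[0.16,-0.9,0,0,0,0,56]]]'
python3 -m crank '[[[0,0,0.6,0,0,0.05,56],[0,0,0.8,0,0,0,56],[0,0,0.8,0,0,0,56],[0,0,0.7,0,0,0,56],[0,0,0.5,0,0,0,56],[0,0,0,0,0,0,56],[0,0,0,0,0,0,56],[0,0,0,0,0,0,56]]]'
python3 - <<'E'
from h import *
T=T_of('wrist',camera_model('wrist')); im=capture('wrist'); cv2.imwrite('pics/w5.png',im); np.save('w5.npy',T)
print(sense()['ee_rot'],sense()['grip_width'])
c=(np.array([[367.2,203.3]])); print('knob',cast('top',c,182))
E
```

```text
time_s: 16.35
eef_pos: [460.6, -175.3, 204.7]
ee_rot: [0.0, 0.998, 0.067, 0.0]
force: [-0.1, -0.0, -0.8]
grip_width: 0.688
grip_force: 27.0
time_s: 17.15
eef_pos: [466.0, 24.7, 204.7]
ee_rot: [0.0, 0.998, 0.067, 0.0]
force: [-0.5, 0.0, -0.7]
grip_width: 0.681
grip_force: 27.0
time_s: 17.95
eef_pos: [466.7, 23.6, 120.0]
ee_rot: [0.0, 0.998, 0.064, 0.001]
force: [-0.5, 0.1, -0.9]
grip_width: 0.685
grip_force: 27.0
[2.32214157e-04 9.97978076e-01 6.35542703e-02 7.49010955e-04] 0.6927223112898655
knob [[ 471.69852831 -101.74535599  182.        ]]
```

View pics/w5.png

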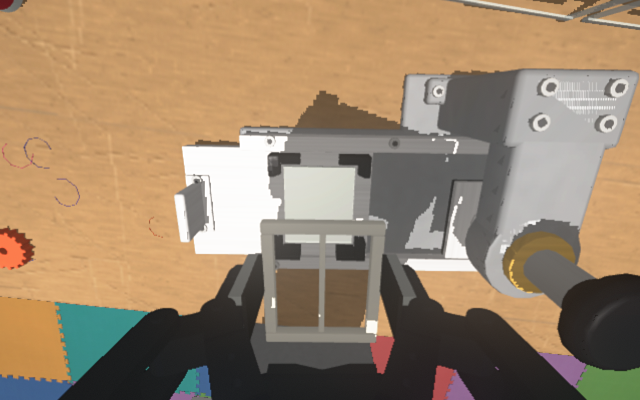

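The wrist picture shows the pane at about x 284–355, y 165–245, with the guides round it. The held frame is at x 262–386, y 220–342, the tab at (190,212) and the knob at lower right. I'll compute the alignment of frame to pane.

```bash
python3 - <<'E'
from h import *
T=np.load('w5.npy'); im=cv2.imread('pics/w5.png'); g=cv2.cvtColor(im,cv2.COLOR_BGR2GRAY).astype(int)
def edges(a,o): 
    d=np.diff(cv2.GaussianBlur(a.astype(np.float32).reshape(1,-1),(3,1),0)[0]); return [(i+o,int(d[i])) for i in range(len(d)) if abs(d[i])>9]
print('row190',edges(g[190,270:370],270)); print('row205',edges(g[205,270:370],270)); print('row180',edges(g[180,270:370],270))
for cc in(300,320,340): print('col',cc,edges(g[150:262,cc],150))
for rr in(228,300,335): print('frow',rr,edges(g[rr,250:395],250))
for cc in(290,350): print('fcol',cc,edges(g[212:350,cc],212))
E
```

```text
row190 [(270, -14), (271, -15), (282, 13), (283, 28), (284, 20), (352, -14), (353, -28), (354, -19)]
row205 [(278, -16), (279, -38), (280, -33), (281, -9), (282, 9), (283, 23), (284, 22), (352, -27), (353, -23)]
row180 [(282, 17), (283, 32), (284, 17), (353, -22), (354, -23), (355, -11)]
col 300 [(152, -17), (153, -18), (156, 10), (158, -11), (162, 15), (163, 14), (165, 19), (166, 32), (167, 20), (217, -11), (218, -26), (219, -26), (220, -9), (232, 9), (233, 21), (234, 20), (241, -28), (242, -53), (243, -44), (244, -15), (255, 10), (256, 13), (257, 11)]
col 320 [(166, 31), (167, 28), (218, -24), (219, -32), (220, -13)]
col 340 [(152, -23), (153, -35), (154, -18), (163, 20), (164, 30), (165, 26), (166, 31), (167, 33), (168, 14), (218, -20), (219, -30), (220, -16), (233, 16), (234, 21), (235, 12), (241, -9), (242, -45), (243, -60), (244, -36), (258, 12), (259, 32), (260, 20)]
frow 228 [(258, -16), (259, -38), (260, -31), (386, -22), (387, -20)]
frow 300 [(260, 34), (261, 50), (262, 21), (270, 30), (271, 50), (272, 21), (273, -25), (274, -54), (275, -48), (276, -22), (317, 13), (318, 22), (319, 13), (323, -18), (324, -19), (365, 11), (366, 13), (367, 11), (378, 9), (379, 11), (380, -10), (381, -43), (382, -45), (383, -20)]
frow 335 [(250, 10), (251, 17), (264, 18), (265, 25), (266, 13), (373, 27), (374, 35), (375, -12), (376, -35), (390, -11), (391, -36), (392, -46), (393, -21)]
fcol 290 [(217, -16), (218, -28), (219, -22), (233, 21), (234, 20), (241, -34), (242, -58), (243, -41), (244, -11), (258, 18), (259, 28), (260, 20), (267, -13), (268, -18), (325, 11), (326, 12), (340, -14), (341, -23), (342, -14)]
fcol 350 [(218, -21), (219, -31), (220, -17), (233, 12), (234, 21), (235, 16), (242, -38), (243, -56), (244, -41), (245, -13), (259, 25), (260, 32), (261, 19), (268, -16), (269, -16), (326, 11), (341, -19), (342, -21), (343, -9)]
```

```bash
python3 - <<'E'
from h import *
T=np.load('w5.npy'); 
ti=T@np.linalg.inv(np.array(camera_model('wrist')['T_tool_cam']))
def tl(uv,z): return (cast('wrist',uv,z,T)-ti[:3,3])@ti[:3,:3]
print('eef',ti[:3,3])
p=tl([[283.3,180],[354,180],[283.4,205],[352.8,205],[300,166.6],[340,167],[300,242.5],[340,243]],28); print('pane tool\n',p.round(1))
for h in (29.1,):
    f=tl([[259.5,228],[386.8,228],[261.3,300],[382.2,300],[290,218.3],[350,219.2],[290,341.2],[350,341.8]],ti[2,3]+h); print('frame top tool\n',f.round(1))
# knob and tab
print('tab top approx',cast('wrist',[[190,212]],63,T))
E
```

```text
eef [466.70948298  23.58751641 120.0464565 ]
pane tool
 [[ 16.5 -32.4  92.1]
 [ 16.5  27.8  92.1]
 [ -6.  -33.3  92. ]
 [ -6.1  27.4  92.1]
 [ 28.1 -17.9  92.1]
 [ 27.7  15.6  92.1]
 [-42.2 -19.6  92. ]
 [-42.8  16.9  92. ]]
frame top tool
 [[ 24.9 -29.2 -29.1]
 [ 24.8  31.  -29. ]
 [-15.3 -30.9 -29.1]
 [-15.4  31.3 -29.1]
 [ 29.8 -14.6 -29.1]
 [ 29.3  13.4 -29. ]
 [-41.7 -17.1 -29.2]
 [-42.2  15.4 -29.2]]
tab top approx [[454.87027204 122.76078342  63.        ]]
```

The pane is at tool (-7.3, -2.5) and the frame at (-6.2, 0.5), both with sizes within about 1.5 mm and equal yaw. I'll correct by (-1, -3) mm and descend to just above the guides.

```bash
python3 -m crank '[[[-0.04,-0.12,0.5,0,0,0,56],[0,0,0.7,0,0,0,56],[0,0,0.7,0,0,0,56],[0,0,0.7,0,0,0,56],[0,0,0.7,0,0,0,56],[0,0,0.5,0,0,0,56],[0,0,0,0,0,0,56],[0,0,0,0,0,0,56]]]'
python3 - <<'E'
from h import *
T=T_of('wrist',camera_model('wrist')); im=capture('wrist'); cv2.imwrite('pics/w6.png',cv2.resize(im[110:380,190:450],None,fx=2.2,fy=2.2)); cv2.imwrite('pics/w6f.png',im); np.save('w6.npy',T)
print(sense()['force'])
E
```

```text
time_s: 18.8
eef_pos: [465.3, 26.5, 24.7]
ee_rot: [0.0, 0.998, 0.064, 0.0]
force: [0.5, -1.1, -0.3]
grip_width: 0.684
grip_force: 27.0
[ 0.83307491 -0.31115256  0.08593395]
```

View pics/w6.png

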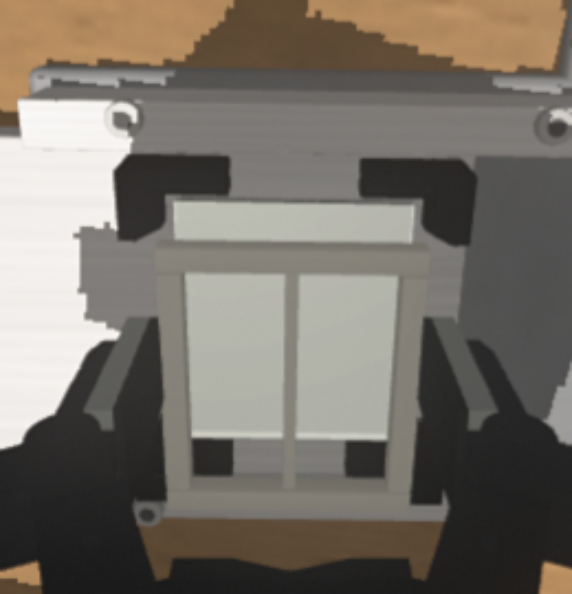

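The crop shows the frame centred over the pane between the black guides. The pane's front edge is at y = 200, the frame's at y = 243, left edges 172/155 and right edges 415/430. I'll check it numerically.

```bash
python3 - <<'E'
from h import *
T=np.load('w6.npy'); g=cv2.cvtColor(cv2.imread('pics/w6f.png'),cv2.COLOR_BGR2GRAY)
ti=T@np.linalg.inv(np.array(camera_model('wrist')['T_tool_cam']))
def tl(uv,z): return ((cast('wrist',uv,z,T)-ti[:3,3])@ti[:3,:3]).round(1)[:,:2].tolist()
def ed(a,o):
    d=np.diff(cv2.GaussianBlur(a.astype(np.float32).reshape(1,-1),(3,1),0)[0]); return [(i+o,int(d[i])) for i in range(1,len(d)-1) if abs(d[i])>7 and abs(d[i])>=abs(d[i-1]) and abs(d[i])>=abs(d[i+1])]
print('pane row210',ed(g[210,255:395],255)); 
for c in(290,340): print('col',c,ed(g[190:350,c],190))
for r in (228,332): print('frow',r,ed(g[r,245:405],245))
zf=ti[2,3]+29.1
print('pane',tl([[268.5,208],[378.5,208],[300,202],[300,308.5]],28)); print('frame',tl([[261,228],[385,228],[300,220.5],[300,334]],zf))
E
```

```text
pane row210 [(264, 30), (268, 33), (377, -25), (380, -30)]
col 290 [(198, 20), (201, 34), (218, -27), (233, 19), (305, 11), (308, -58), (325, 24), (326, 24), (345, -14)]
col 340 [(199, -13), (202, 37), (219, -27), (234, 19), (306, 11), (309, -33), (345, -15)]
frow 228 [(400, -15)]
frow 332 [(265, 36), (376, -32)]
pane [[25.7, -29.1], [25.6, 31.5], [29.1, -11.7], [-40.5, -13.3]]
frame [[24.9, -28.5], [24.8, 30.1], [28.7, -10.0], [-36.9, -11.5]]
```

```bash
python3 -m crank '[[[0.02,0.02,0.16,0,0,0,56],[0,0,0.16,0,0,0,56],[0,0,0.12,0,0,0,56],[0,0,0.08,0,0,0,56],[0,0,0.08,0,0,0,56],[0,0,0.06,0,0,0,56],[0,0,0.04,0,0,0,56],[0,0,0,0,0,0,56]]]'; python3 -m crank '[[[0,0,0.02,0,0,0,56],[0,0,0.02,0,0,0,56],[0,0,0.02,0,0,0,56],[0,0,0,0,0,0,56],[0,0,0,0,0,0,56],[0,0,0,0,0,0,56],[0,0,0,0,0,0,56],[0,0,0,0,0,0,56]]]'
```

```text
time_s: 19.65
eef_pos: [465.4, 26.2, 6.4]
ee_rot: [-0.0, 0.998, 0.064, -0.0]
force: [-0.2, 0.3, 0.0]
grip_width: 0.688
grip_force: 27.0
time_s: 20.45
eef_pos: [465.5, 26.2, 5.1]
ee_rot: [-0.0, 0.998, 0.064, 0.0]
force: [-0.6, 0.3, -1.1]
grip_width: 0.686
grip_force: 27.0
```

```bash
python3 -m crank '[[[0,0,0.02,0,0,0,56],[0,0,0.02,0,0,0,56],[0,0,0,0,0,0,56],[0,0,0,0,0,0,56],[0,0,0,0,0,0,56],[0,0,0,0,0,0,56],[0,0,0,0,0,0,56],[0,0,0,0,0,0,56]]]'
```

```text
time_s: 21.25
eef_pos: [465.6, 26.1, 4.8]
ee_rot: [0.0, 0.998, 0.064, 0.0]
force: [-3.9, 0.6, 11.9]
grip_width: 0.686
grip_force: 28.4
```

Contact came at the expected height, so the frame is seated. I'll release and lift.

```bash
python3 -m crank '[[[0,0,0,0,0,0,62],[0,0,0,0,0,0,66],[0,0,0,0,0,0,70],[0,0,0,0,0,0,72],[0,0,-0.2,0,0,0,72],[0,0,-0.6,0,0,0,72],[0,0,-0.8,0,0,0,72],[0,0,-0.8,0,0,0,72]]]' 25;  python3 -m crank '[[[0,0,-0.8,0,0,0,50],[0,0,-0.6,0,0,0,30],[0,0,-0.4,0,0,0,10],[0,0,0,0,0,0,0],[0,0,0,0,0,0,0],[0,0,0,0,0,0,0],[0,0,0,0,0,0,0],[0,0,0,0,0,0,0]]]' 25
python3 - <<'E'
from h import *
T=T_of('wrist',camera_model('wrist')); im=capture('wrist'); cv2.imwrite('pics/w7f.png',im); np.save('w7.npy',T)
g=cv2.cvtColor(im,cv2.COLOR_BGR2GRAY)
ti=T@np.linalg.inv(np.array(camera_model('wrist')['T_tool_cam']))
def ed(a,o):
    d=np.diff(cv2.GaussianBlur(a.astype(np.float32).reshape(1,-1),(3,1),0)[0]); return [(i+o+.5,int(d[i])) for i in range(1,len(d)-1) if abs(d[i])>7 and abs(d[i])>=abs(d[i-1]) and abs(d[i])>=abs(d[i+1])]
# expected frame corners
c=np.array([[-6.2+a,0.5+b,0] for a,b in((35,-30),(35,30),(-35,30),(-35,-30))]); W=c.copy()
R=ti[:3,:3]; base=np.array([465.6,26.1,0]); P=base+c@R.T; P[:,2]=34
print('expected px frame top',proj('wrist',P,T).round(1).tolist())
q=proj('wrist',P,T); cx=int(q[:,0].mean()); y0=int(q[:,1].min()); y1=int(q[:,1].max())
for dx in(-15,15): print('col',cx+dx,ed(g[y0-25:y1+20,cx+dx],y0-25))
for r in ((y0*3+y1)//4,(y0+y1)//2): print('row',r,ed(g[r,cx-60:cx+60],cx-60))
# knob: dark blob and tab
print(sense()['eef_pos'])
E
```

```text
time_s: 22.05
eef_pos: [465.3, 26.2, 65.0]
ee_rot: [-0.0, 0.998, 0.064, -0.0]
force: [-0.5, 0.3, 0.3]
grip_width: 0.841
grip_force: 0.0
time_s: 22.85
eef_pos: [465.3, 26.2, 108.6]
ee_rot: [-0.0, 0.998, 0.064, -0.0]
force: [-0.2, 0.3, -0.9]
grip_width: 0.001
grip_force: 0.0
expected px frame top [[284.0, 170.0], [360.4, 169.9], [357.2, 249.9], [287.3, 250.0]]
col 307 [(167.5, 25), (168.5, 25), (170.5, -29), (178.5, 24), (242.5, -28), (258.5, -24)]
col 337 [(168.5, 26), (170.5, -23), (179.5, 24), (242.5, -27), (259.5, -28)]
row 189 [(272.5, -41), (292.5, 29), (320.5, -23), (323.5, 22), (351.5, -24), (375.5, -17)]
row 209 [(277.5, -40), (293.5, 22), (319.5, -22), (323.5, 24), (350.5, -25), (374.5, -16)]
[465.31379122  26.16754673 108.72500635]
```

Frame edges at rows 170.5/242.5 with the bar at column 322 match the predictions, so the frame is seated and square. Now I'll take the closed fingers behind the tab.

```bash
python3 -m crank '[[[-0.05,-0.98,0,0,0,0,0],[-0.05,-0.98,0,0,0,0,0],[-0.05,-0.98,0,0,0,0,0],[-0.05,-0.98,0,0,0,0,0],[-0.05,-0.98,0,0,0,0,0],[0,-0.98,0,0,0,0,0],[0,0,0.5,0,0,0,0],[0,0,0.6,0,0,0,0]]]';  python3 -m crank '[[[0,0,0.6,0,0,0,0],[0,0,0.6,0,0,0,0],[0,0,0.5,0,0,0,0],[0,0,0.3,0,0,0,0],[0,0,0,0,0,0,0],[0,0,0,0,0,0,0],[0,0.3,0,0,0,0,0],[0,0.3,0,0,0,0,0]]]'
```

```text
time_s: 23.7
eef_pos: [440.7, 171.9, 81.4]
ee_rot: [-0.0, 0.998, 0.064, 0.001]
force: [0.7, -0.6, -1.1]
grip_width: 0.001
grip_force: 0.0
time_s: 24.5
eef_pos: [442.8, 155.8, 32.0]
ee_rot: [0.0, 0.998, 0.064, 0.0]
force: [0.6, -0.4, 0.8]
grip_width: -0.0
grip_force: 0.0
```

```bash
python3 -m crank '[[[0,0.1,0,0,0,0,0],[0,0.2,0,0,0,0,0],[0,0.3,0,0,0,0,0],[0,0.4,0,0,0,0,0],[0,0.5,0,0,0,0,0],[0,0.5,0,0,0,0,0],[0,0.5,0,0,0,0,0],[0,0.5,0,0,0,0,0]]]';  python3 -m crank '[[[0,0.5,0,0,0,0,0],[0,0.4,0,0,0,0,0],[0,0.3,0,0,0,0,0],[0,0.3,0,0,0,0,0],[0,0.2,0,0,0,0,0],[0,0.1,0,0,0,0,0],[0,0,0,0,0,0,0],[0,0,0,0,0,0,0]]]'
python3 - <<'E'
from h import *
p=np.array(sense()['eef_pos']); print(p, (p[:2]-[459.5,24.8])@[-.127,.992], sense()['force'])
E
```

```text
time_s: 25.3
eef_pos: [452.0, 80.7, 31.5]
ee_rot: [-0.0, 0.998, 0.063, -0.0]
force: [-1.7, 1.5, 0.7]
grip_width: 0.0
grip_force: 1.1
time_s: 26.1
eef_pos: [458.0, 37.3, 31.7]
ee_rot: [0.0, 0.998, 0.064, 0.0]
force: [0.1, -0.4, 0.1]
grip_width: 0.002
grip_force: 0.0
[458.03384656  37.27423857  31.65111737] 12.56064614881661 [ 0.06527454 -0.43405789  0.12318071]
```

```bash
python3 -m crank '[[[0,0.1,0,0,0,0,0],[0,0.1,0,0,0,0,0],[0,0.1,0,0,0,0,0],[0,0.1,0,0,0,0,0],[0,0.05,0,0,0,0,0],[0,0.05,0,0,0,0,0],[0,0.05,0,0,0,0,0],[0,0.04,0,0,0,0,0]]]';  python3 -m crank '[[[0,0.04,0,0,0,0,0],[0,0.04,0,0,0,0,0],[0,0.04,0,0,0,0,0],[0,0.04,0,0,0,0,0],[0,0.04,0,0,0,0,0],[0,0.04,0,0,0,0,0],[0,0.04,0,0,0,0,0],[0,0.04,0,0,0,0,0]]]'
```

```text
time_s: 26.9
eef_pos: [459.6, 22.6, 31.5]
ee_rot: [-0.0, 0.998, 0.064, -0.0]
force: [0.2, 1.2, 0.7]
grip_width: -0.003
grip_force: 0.8
time_s: 27.7
eef_pos: [460.2, 16.4, 31.5]
ee_rot: [-0.002, 0.998, 0.063, -0.0]
force: [-0.2, 19.5, 2.4]
grip_width: 0.001
grip_force: 9.4
```

19.5 N at the stop, and the nest is now about 131 mm along, right under the knob as measured. The tray is home. I'll back off and rise to knob height.

```bash
python3 -m crank '[[[0,-0.4,0,0,0,0,0],[0,-0.4,-0.6,0,0,0,0],[0,0,-1,0,0,0,0],[0,0,-1,0,0,0,0],[0,0,-1,0,0,0,0],[0,0,-1,0,0,0,0],[0,0,-1,0,0,0,0],[0,0,-1,0,0,0,0]]]';  python3 -m crank '[[[0,0,-0.9,0,0,0,0],[0,0.4,0,0,0,0,0],[0,0.8,0,0,0,0,0],[0,0.8,0,0,0,0,0],[0,0.4,0,0,0,0,0],[0,0,0,0,0,0,0],[0,0,0,0,0,0,0],[0,0,0,0,0,0,0]]]'
python3 - <<'E'
from h import *
T=T_of('wrist',camera_model('wrist')); im=capture('wrist'); cv2.imwrite('pics/w8f.png',im); np.save('w8.npy',T)
print(sense()['eef_pos'], 'exp knob px',proj('wrist',[[474.5,-105.2,182],[497.5,-105,178],[474.5,-128,178]],T).round(0).tolist())
h=cv2.cvtColor(im,cv2.COLOR_BGR2HSV); m=(h[...,2]<70).astype(np.uint8)
for c in cv2.findContours(m,cv2.RETR_EXTERNAL,cv2.CHAIN_APPROX_NONE)[0]:
    if cv2.contourArea(c)>1500:
        (u,v),r=cv2.minEnclosingCircle(c); print(cv2.boundingRect(c),cv2.contourArea(c),(u,v),r,cast('wrist',[[u,v]],180,T))
E
```

```text
time_s: 28.5
eef_pos: [458.0, 34.4, 197.7]
ee_rot: [0.0, 0.998, 0.064, 0.0]
force: [1.2, 0.3, 0.5]
grip_width: -0.002
grip_force: 0.0
time_s: 29.3
eef_pos: [465.6, -24.4, 218.9]
ee_rot: [-0.0, 0.998, 0.064, -0.0]
force: [0.1, 0.3, 0.2]
grip_width: -0.004
grip_force: 0.0
[465.58912972 -24.36073915 218.97448547] exp knob px [[437.0, 225.0], [443.0, 192.0], [466.0, 226.0]]
(77, 250, 490, 150) 33606.0 (321.5, 399.0) 244.50010681152344 [[298.51903081 -45.67396491 180.        ]]
(401, 191, 63, 58) 2757.0 (431.601806640625, 219.91403198242188) 31.41159439086914 [[ 476.79480491 -101.21085294  180.        ]]
```

```bash
python3 -m crank '[[[0,0.6,0,0,0,0,0],[0,0.9,0,0,0,0,0],[0,0.9,0,0,0,0,0],[0,0.77,0,0,0,0,0],[0,0,0.4,0,0,0,0],[0,0,0.4,0,0,0,0],[0,0,0.3,0,0,0,0],[0,0,0.1,0,0,0,0]]]';  python3 -m crank '[[[0,0,0.08,0,0,0,0],[0,0,0.08,0,0,0,0],[0,0,0.08,0,0,0,0],[0,0,0,0,0,0,0],[0,0,0,0,0,0,0],[0,0,0,0,0,0,0],[0,0,0,0,0,0,0],[0,0,0,0,0,0,0]]]'
```

```text
time_s: 30.15
eef_pos: [475.3, -102.8, 187.9]
ee_rot: [-0.0, 0.998, 0.064, -0.001]
force: [-0.8, 0.2, -0.4]
grip_width: -0.004
grip_force: 0.0
time_s: 30.95
eef_pos: [475.8, -103.6, 183.1]
ee_rot: [0.0, 0.998, 0.064, 0.0]
force: [0.2, 0.8, 0.7]
grip_width: -0.0
grip_force: 0.0
```

```bash
for i in 1 2; do python3 -m crank '[[[0,0,0.04,0,0,0,0],[0,0,0.04,0,0,0,0],[0,0,0.04,0,0,0,0],[0,0,0.04,0,0,0,0],[0,0,0,0,0,0,0],[0,0,0,0,0,0,0],[0,0,0,0,0,0,0],[0,0,0,0,0,0,0]]]'; done
```

```text
time_s: 31.75
eef_pos: [475.8, -103.6, 179.1]
ee_rot: [0.0, 0.998, 0.064, 0.0]
force: [-0.2, 0.8, 0.0]
grip_width: -0.004
grip_force: 0.0
time_s: 32.55
eef_pos: [475.8, -103.6, 175.1]
ee_rot: [0.0, 0.998, 0.064, 0.0]
force: [0.1, -0.3, 0.1]
grip_width: 0.003
grip_force: 0.0
```

```bash
for i in 1 2; do python3 -m crank '[[[0,0,0.04,0,0,0,0],[0,0,0.04,0,0,0,0],[0,0,0.04,0,0,0,0],[0,0,0,0,0,0,0],[0,0,0,0,0,0,0],[0,0,0,0,0,0,0],[0,0,0,0,0,0,0],[0,0,0,0,0,0,0]]]' | grep -E "eef_pos|force"; done
```

```text
eef_pos: [475.7, -103.6, 172.1]
force: [0.2, -0.3, -1.4]
grip_force: 0.0
eef_pos: [475.8, -103.6, 169.1]
force: [0.1, 0.5, 0.1]
grip_force: 0.0
```

```bash
for i in 1 2; do python3 -m crank '[[[0,0,0.04,0,0,0,0],[0,0,0.04,0,0,0,0],[0,0,0,0,0,0,0],[0,0,0,0,0,0,0],[0,0,0,0,0,0,0],[0,0,0,0,0,0,0],[0,0,0,0,0,0,0],[0,0,0,0,0,0,0]]]' | grep -E "time|eef_pos|force"; done
```

```text
time_s: 34.95
eef_pos: [475.7, -103.6, 167.0]
force: [0.1, 0.6, 0.1]
grip_force: 0.0
time_s: 35.75
eef_pos: [475.7, -103.6, 165.1]
force: [-0.2, -0.6, 0.6]
grip_force: 0.0
```

```bash
for i in 1 2; do python3 -m crank '[[[0,0,0.04,0,0,0,0],[0,0,0.04,0,0,0,0],[0,0,0,0,0,0,0],[0,0,0,0,0,0,0],[0,0,0,0,0,0,0],[0,0,0,0,0,0,0],[0,0,0,0,0,0,0],[0,0,0,0,0,0,0]]]' | grep -E "time|eef_pos|force"; done
```

```text
time_s: 36.55
eef_pos: [475.7, -103.6, 163.1]
force: [0.4, -0.4, 0.2]
grip_force: 0.0
time_s: 37.35
eef_pos: [475.8, -103.6, 161.1]
force: [0.2, -0.1, -0.2]
grip_force: 0.0
```

```bash
python3 - <<'E'
from h import *
T=T_of('wrist',camera_model('wrist')); im=capture('wrist'); cv2.imwrite('pics/w9f.png',im); g=cv2.cvtColor(im,cv2.COLOR_BGR2GRAY)
ti=T@np.linalg.inv(np.array(camera_model('wrist')['T_tool_cam']))
def ed(a,o):
    d=np.diff(cv2.GaussianBlur(a.astype(np.float32).reshape(1,-1),(3,1),0)[0]); return [(i+o+.5,int(d[i])) for i in range(1,len(d)-1) if abs(d[i])>6 and abs(d[i])>=abs(d[i-1]) and abs(d[i])>=abs(d[i+1])]
def P(x,y,z): return np.array([475.8,-103.6,0])+ti[:3,:3]@[x,y,0]+[0,0,z]
Q=[P(0,0,182),P(19,0,182),P(23,0,178),P(0,-23,178),P(0,23,178),P(11,0,182)]
q=proj('wrist',Q,T).round(0); print(q.tolist())
for c in (300,310,322,334,345): print('col',c,ed(g[150:300,c],150))
for r in (230,240,250,260,275): print('row',r,ed(g[r,230:420],230))
S=proj('scene',[[475.8,-103.6,182]])[0]; print('scene',S)
E
```

```text
[[321.0, 265.0], [321.0, 232.0], [321.0, 222.0], [278.0, 262.0], [364.0, 262.0], [321.0, 247.0]]
col 300 [(226.5, -22)]
col 310 [(222.5, -23), (249.5, 20), (290.5, -25)]
col 322 [(220.5, -24)]
col 334 [(222.5, -23), (249.5, 20), (290.5, -22)]
col 345 [(227.5, -25)]
row 230 [(231.5, -45), (242.5, 41), (249.5, -36), (279.5, -31), (284.5, 50), (294.5, -41), (348.5, 16), (358.5, -14), (362.5, 20), (367.5, -16), (375.5, 47)]
row 240 [(251.5, -50), (254.5, 14), (257.5, 9), (285.5, -29), (357.5, 30), (373.5, 14)]
row 250 [(242.5, -31), (281.5, -16), (308.5, 21), (318.5, -20), (324.5, 20), (335.5, -19), (361.5, 50)]
row 260 [(237.5, -34), (280.5, -17), (307.5, 21), (318.5, -20), (325.5, 21), (335.5, -19), (363.5, 49)]
row 275 [(283.5, -17), (306.5, 20), (317.5, -21), (325.5, 23), (337.5, -19), (359.5, 44)]
scene [346.25290316 207.6271144 ]
```

The numbers show the knob (x 280–363, front row 220) at rest and centred directly under the closed fingertips. The tips are about 3 mm above it, so I'll continue down.

```bash
for i in 1 2 3; do python3 -m crank '[[[0,0,0.04,0,0,0,0],[0,0,0.04,0,0,0,0],[0,0,0,0,0,0,0],[0,0,0,0,0,0,0],[0,0,0,0,0,0,0],[0,0,0,0,0,0,0],[0,0,0,0,0,0,0],[0,0,0,0,0,0,0]]]' | grep -E "time|eef_pos|force"; done
```

```text
time_s: 38.2
eef_pos: [475.8, -103.6, 159.1]
force: [-0.0, 0.2, 4.3]
grip_force: 1.8
time_s: 39.0
eef_pos: [475.8, -103.6, 157.1]
force: [0.4, 0.4, 4.1]
grip_force: 1.8
time_s: 39.8
eef_pos: [475.8, -103.6, 155.1]
force: [0.9, 0.2, 2.8]
grip_force: 1.9
```

```bash
python3 -m crank '[[[0,0,0.08,0,0,0,0],[0,0,0.08,0,0,0,0],[0,0,0.08,0,0,0,0],[0,0,0.08,0,0,0,0],[0,0,0.04,0,0,0,0],[0,0,0,0,0,0,0],[0,0,0,0,0,0,0],[0,0,0,0,0,0,0]]]' | grep -E "time|eef_pos|force"; for i in 1 2 3; do python3 -m crank '[[[0,0,0.04,0,0,0,0],[0,0,0,0,0,0,0],[0,0,0,0,0,0,0],[0,0,0,0,0,0,0],[0,0,0,0,0,0,0],[0,0,0,0,0,0,0],[0,0,0,0,0,0,0],[0,0,0,0,0,0,0]]]' | grep -E "time|eef_pos|force"; done
```

```text
time_s: 40.6
eef_pos: [475.8, -103.6, 146.1]
force: [-0.2, -1.1, 4.1]
grip_force: 2.4
time_s: 41.4
eef_pos: [475.8, -103.6, 145.1]
force: [1.2, 0.1, 4.4]
grip_force: 2.5
time_s: 42.2
eef_pos: [475.8, -103.6, 144.3]
force: [0.4, 0.5, 7.2]
grip_force: 3.7
time_s: 43.0
eef_pos: [475.8, -103.6, 143.5]
force: [-0.8, 0.2, 9.7]
grip_force: 4.6
```

```bash
python3 -m crank '[[[0,0,0.04,0,0,0,0],[0,0,0.04,0,0,0,0],[0,0,0.04,0,0,0,0],[0,0,0.04,0,0,0,0],[0,0,0,0,0,0,0],[0,0,0,0,0,0,0],[0,0,0,0,0,0,0],[0,0,0,0,0,0,0]]]' | grep -E "time|eef_pos|force"; python3 - <<'E'
from h import *
f=[]
for i in range(6): im=capture('scene'); f.append(sense()['force'][2]); z=sense()['eef_pos'][2]
print(np.mean(f),np.std(f),z,sense()['grip_force'])
E
```

```text
time_s: 43.8
eef_pos: [475.9, -103.7, 140.0]
force: [-2.4, 0.7, 13.7]
grip_force: 6.9
13.779473213933331 0.5732290718825072 140.02556431656515 6.881590802782505
```

```bash
python3 -m crank '[[[0,0,0.03,0,0,0,0],[0,0,0.04,0,0,0,0],[0,0,0,0,0,0,0],[0,0,0,0,0,0,0],[0,0,0,0,0,0,0],[0,0,0,0,0,0,0],[0,0,0,0,0,0,0],[0,0,0,0,0,0,0]]]' | grep -E "time|eef_pos|force"; python3 - <<'E'
from h import *
f=[]
for i in range(6): im=capture('scene'); f.append(sense()['force'])
cv2.imwrite('pics/s9.png',im)
print(np.mean(f,0),sense()['eef_pos'],sense()['grip_force'])
# stem column brightness profile under the ram axis (sleeve / rings)
W=[[476.5,-104,z] for z in range(20,110,3)]
q=proj('scene',W); print([(int(w[2]),im[int(round(v)),int(round(u))].tolist()) for w,(u,v) in zip(W,q)])
E
```

```text
time_s: 44.9
eef_pos: [475.9, -103.7, 138.5]
force: [-2.5, 1.5, 16.4]
grip_force: 7.9
[-2.80235425  1.31898446 16.02156726] [ 475.91279754 -103.67408892  138.48313196] 7.885914602980488
[(20, [142, 144, 143]), (23, [145, 147, 147]), (26, [140, 142, 142]), (29, [142, 143, 145]), (32, [146, 147, 148]), (35, [155, 156, 157]), (38, [155, 156, 157]), (41, [143, 146, 147]), (44, [121, 125, 123]), (47, [132, 133, 135]), (50, [138, 141, 141]), (53, [133, 137, 138]), (56, [133, 137, 138]), (59, [136, 136, 139]), (62, [134, 138, 139]), (65, [132, 137, 137]), (68, [123, 127, 126]), (71, [109, 109, 109]), (74, [103, 103, 102]), (77, [103, 103, 102]), (80, [106, 107, 104]), (83, [107, 107, 107]), (86, [105, 102, 103]), (89, [106, 106, 103]), (92, [102, 103, 99]), (95, [106, 105, 104]), (98, [106, 105, 104]), (101, [104, 101, 100]), (104, [91, 97, 101]), (107, [63, 117, 143])]
```

The force is 16 N (expected 15.5–17 N) and the travel past plate contact is about 6 mm. Both measures agree, so I'm handing in while holding.

```bash
python3 -c "
from rig import *
print(finish_job())"
```

```text
the job is handed in; nothing more can be done
None
```

I placed the window frame on the pane, pushed the tray home against its stop, and handed the job in at about 45 s while holding the knob down at 16 N, with the spring closed about 6 mm going by force and travel, since I couldn't see the stem rings.

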